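# Feeler-blade check of two instrument-box lids

## Robot

A 7-joint arm with a two-finger parallel gripper is mounted at the origin on a cart in front of the work surface, level with it; the furniture and walls round the work are solid. World frame = base frame: x ahead of the robot, y to its left, z up, the work surface at z = 0. Lengths are in m, angles in rad, forces in N, time in s.
With the tool pointing down it reaches from about 0.425 to 0.975 m from the base axis. Payload 16.7 kg.
Tool frame: the origin (TCP) lies at the very end of the fingers, on their centre line; the grasp point (between the pads) lies 19 mm behind it; z points along the fingers, y is the line along which they close (so a half turn about z gives the same grasp; the last joint's range is limited). The gripper opens to 85 mm and grips with 20 to 120 N. Pads are 22 mm wide; open, the fingers measure 114 mm over their backs; the gripper's body (76 mm by 85 mm) begins 54 mm behind the grasp point. The pads swing forward as they close: fully open they stand 13 mm farther back than shut.
Start: joints at [1.05, 0.426, 0.074, 1.606, -0.034, 1.111, -0.067], TCP at [0.245, -0.629, 0.231] pointing down, gripper open.
Joint ranges: [-2.85, 2.85], [-0.5, 2.14], [-1.23, 1.37], [0.21, 2.46], [-1.02, 4.16], [0.16, 2.05], [-2.73, 2.73]. Speed limits (rad/s): [1.89, 1.89, 2.39, 2.39, 3.01, 3.01, 3.01].

## Interface

Orientations are given as a unit quaternion [x, y, z, w].
In Python, from workcell import ctrl, release, close, sensors, viewer gives the robot as it stands. Calls block until the motion is done:
- ctrl.movep(position, orientation): joint-space move of the TCP to a pose.
- ctrl.move_l(position, frame=None, max_speed=0.15, stop_force=None): straight line of the TCP; frame=None keeps the orientation; max_speed is the mean speed in m/s. With stop_force (N) it stops when the force on the tool has changed by that much, and returns True; else False.
- ctrl.move_j(angles): joint-space move.
- release() and close(): open the fingers fully, or close them until they stop; the grip force is fixed at half the most.
- ctrl.pause(seconds).
- ctrl.solve_ik(position, orientation): joint angles nearest the present ones, or None.
- sensors.observe(): the state.
- viewer.read_camera(name): name is "scene" or "side" or "wrist"; returns a dict with "img" (400x640x3 uint8, red, green, blue), "depth" (400x640 float32, m along the optical axis (not along the pixel's ray), 0 where there is no reading), "K" (3x3 intrinsics, pixels), "k1" (the pictures are not rectified: a ray, as slopes to the right and down, at radius r is drawn at 1 + k1 r^2 times it, then the intrinsics apply), "extrinsics" (4x4, takes a point from camera to world coordinates). Camera axes: x right, y down, z forward; pixel columns grow to the right and rows downward; lengths in m; the calibration is good to about 2 mm. A picture is of the moment at which its call begins.
A pose or a line that the arm cannot do raises ctrl.PlanningError and nothing moves.
- ctrl.job_done(): hands the job in; it is judged then, once.
The state is a dict: "time": time; "joints": joint angles; "dq": joint speeds; "joint_efforts": joint torques, N m; "ee_pos": TCP position; "tcp_rot": TCP orientation; "ft_force": force on the tool from outside, world axes, zero at the start; "moment": the same for the moment, N m; "grip_width": finger opening in m; "grasp_force": force on a finger pad.
Only numpy, scipy, OpenCV 4.12 (cv2) and the standard library are available. Lean on these libraries where they do the work, as an engineer would, in place of code of your own. Each camera call takes 0.05 s, during which the arm holds its last target. There are 200 camera calls.

## Task

One of the two metal instrument boxes has a sprung lid; find it by feel. Take the feeler blade from the notebook and try it flat in the middle of the front seam under the lid, on the left box first and then on the right: push gently until it either slides in past the line scribed 2 cm from its tip or is stopped at the edge. Then lay the blade back on the notebook, lift the lid under which it slid off its box and lay it flat, right way up, in the middle of the enamel tray; leave the sound lid shut on its box and the things round about where they are.

Things in the scene. Friction and masses are not known exactly. Their poses are not given: they have to be found in the camera images.
- blade: feeler blade, 0.10 kg: black handle 80 mm long, 18 mm wide, 22 mm high; out of its front end at half height (11 mm above its underside) stands a flat steel blade 3 mm thick, 24 mm wide, 70 mm long, a line scribed 20 mm from its tip. Starts lying on the notebook. Origin: middle of the handle's underside; x points to the tip, z up. Grip mid-handle from above, closing along y.
- blade_tip (a point): middle of the blade's tip edge: 110 mm ahead of the blade's origin along its x and 11 mm above it
- register: closed blue notebook lying flat, fixed: 210 mm (its x) by 152 mm (its y); its top is 11 mm above the bench; on the far left or far right side of the work; origin at the centre of its underside
- tray: open white enamel tray, fixed, 304 mm (x) by 200 mm (y), rim 48 mm high, flat floor about 250 by 150 mm, 5 mm above the bench; far left or far right, the notebook being on the other side; its long side runs left-right (its x along the bench's y, within 0.12 rad); origin: centre of its underside
- box_1: one of two like plain metal instrument boxes, fixed side by side mid-bench, one at y > 0 (left) and one at y < 0 (right); 110 mm deep (x), 130 mm wide (y), flat rim 70 mm above the bench. Origin: centre of its underside; x points away from the robot, z up, turned up to 0.2 rad; the front with a blank card faces -x. It carries lid_1, whose front edge may be sound or sprung (see seam).
- lid_1: loose pressed-metal lid lying on box_1, 0.28 kg, 116 mm (x) by 138 mm (y), top 14 mm above the rim; a gasket under it lies on the rim, two tongues inside reach 8 mm below the rim and keep it in place with 1 to 2 mm of play. Origin: centre of the lid in the plane of the rim (70 mm above the bench on the box, about 13 mm when it lies in the tray); axes as the box's.
- seam_1 (a point): middle of box_1's front seam: below the lid's front edge, 58 mm before the box's centre, at rim height, 70 mm; x points into the seam, y along it. A sound lid's edge is 1.5 mm above the rim and stops the 3 mm blade; a sprung one (one of the two, front bent up) is 8.5 mm up, its gasket 6 mm, and the blade slides in. The blade's mid-thickness belongs 3 mm above this point.
- lid_handle_1 (a point): grip point of lid_1's strap handle: the middle of its round bar, 10 mm thick and about 58 mm long straight along the lid's y axis, 40 mm above the lid's origin and 26 mm above its top (21 mm of free room below the bar); pinch it from above, fingers closing along the lid's x.
- box_2: one of two like plain metal instrument boxes, fixed side by side mid-bench, one at y > 0 (left) and one at y < 0 (right); 110 mm deep (x), 130 mm wide (y), flat rim 70 mm above the bench. Origin: centre of its underside; x points away from the robot, z up, turned up to 0.2 rad; the front with a blank card faces -x. It carries lid_2, whose front edge may be sound or sprung (see seam).
- lid_2: loose pressed-metal lid lying on box_2, 0.28 kg, 116 mm (x) by 138 mm (y), top 14 mm above the rim; a gasket under it lies on the rim, two tongues inside reach 8 mm below the rim and keep it in place with 1 to 2 mm of play. Origin: centre of the lid in the plane of the rim (70 mm above the bench on the box, about 13 mm when it lies in the tray); axes as the box's.
- seam_2 (a point): middle of box_2's front seam: below the lid's front edge, 58 mm before the box's centre, at rim height, 70 mm; x points into the seam, y along it. A sound lid's edge is 1.5 mm above the rim and stops the 3 mm blade; a sprung one (one of the two, front bent up) is 8.5 mm up, its gasket 6 mm, and the blade slides in. The blade's mid-thickness belongs 3 mm above this point.
- lid_handle_2 (a point): grip point of lid_2's strap handle: the middle of its round bar, 10 mm thick and about 58 mm long straight along the lid's y axis, 40 mm above the lid's origin and 26 mm above its top (21 mm of free room below the bar); pinch it from above, fingers closing along the lid's x.
- gauze_roll: rolled white gauze bandage standing on end, 47x44x59 mm, behind the boxes, a bystander to leave alone; origin at the centre of its underside
- tape_roll: flat reel of sticking plaster, diameter 66 mm, 25 mm high, a bystander; origin at the centre of its underside
- black_marker: black felt marker lying on the bench, 130 mm long along its y axis, 15 mm high, a bystander; origin at the middle of its underside
- amber_bottle: small brown bottle with a white cap, diameter 38 mm, 78 mm high, behind the boxes, a bystander; origin at the centre of its underside
There are look-alikes about, which are no part of the job. Of the things shaped like the blade, the black one is meant.

How it is judged:
By the outcome, as a careful person would: the job done as asked, in the order asked, and still so for the second after the job is handed in, with the robot touching nothing.
It also fails if it takes over 72 s, if anything falls off the work surface, if the arm or the gripper's body presses on something with over 40 N, if the wrist force passes 120 N, or if a joint passes its speed limit or range.

## Working session

There is one attempt and no reset: what is moved stays moved. The work goes in short steps, each a Python script; the robot and the scene stay as the last script left them, time stands still between calls to the robot, and variables do not carry over. Pictures are saved under pics/ and viewed, at most 10 in all, crops included, and the job is handed in when it is done.

```bash
ls; mkdir -p pics
python3 - <<'E'
from workcell import ctrl,sensors,viewer
import cv2,numpy as np,pickle
for n in("scene","side"):
    c=viewer.read_camera(n); pickle.dump(c,open(n+".pkl","wb")); cv2.imwrite(f"pics/{n}0.png",c["img"][:,:,::-1]); print(n,c["K"].tolist(),c["k1"],c["extrinsics"].round(3).tolist())
o=sensors.observe();print(o["time"],o["ee_pos"],o["tcp_rot"],o["grip_width"])
E
```

```text
pics
scene [[426.36574579451485, 0.0, 325.139122233571], [0.0, 426.36574579451485, 201.9881093953381], [0.0, 0.0, 1.0]] -0.00046683313887723165 [[0.898, -0.263, 0.352, 0.037], [-0.44, -0.553, 0.708, -1.072], [0.008, -0.791, -0.612, 1.017], [0.0, 0.0, 0.0, 1.0]]
side [[489.5159651550988, 0.0, 310.31226540444385], [0.0, 489.5159651550988, 191.61862677601562], [0.0, 0.0, 1.0]] -0.03505386820971131 [[-0.959, -0.145, 0.243, 0.149], [-0.282, 0.534, -0.797, 1.27], [-0.014, -0.833, -0.553, 0.995], [0.0, 0.0, 0.0, 1.0]]
0.1 [ 0.24443027 -0.62877801  0.2306589 ] [ 9.82865572e-01  1.84322846e-01 -1.37650231e-04 -5.80121102e-04] 0.08520402011958612
```

View pics/scene0.png

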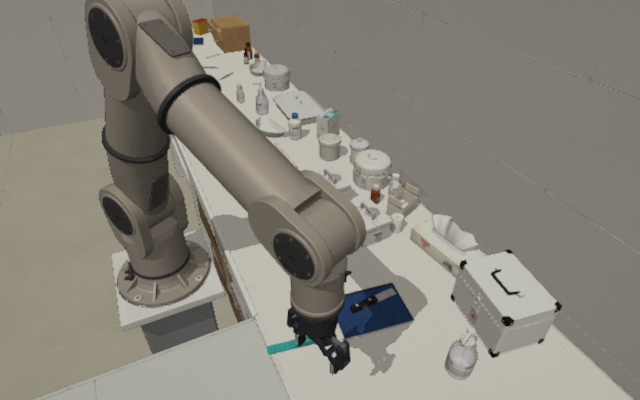

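View pics/side0.png

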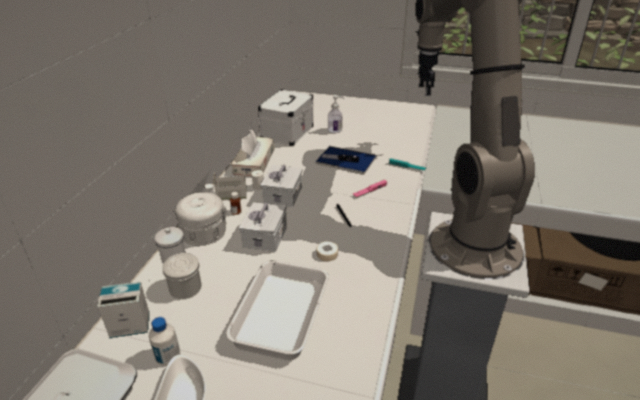

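```bash
cat > h.py <<'E'
import numpy as np,cv2,pickle
def cloud(c):
    d=c["depth"];v,u=np.nonzero(d>0);K=c["K"]
    D=np.array([c["k1"],0,0,0.])
    p=cv2.undistortPoints(np.c_[u,v].astype(float).reshape(-1,1,2),K,D).reshape(-1,2)
    z=d[v,u];P=np.c_[p*z[:,None],z,np.ones(len(z))]@c["extrinsics"].T
    return P[:,:3],c["img"][v,u]
def ortho(c,x0,x1,y0,y1,r):
    P,C=cloud(c);i=np.argsort(P[:,2]);P,C=P[i],C[i]
    m=(P[:,0]>x0)&(P[:,0]<x1)&(P[:,1]>y0)&(P[:,1]<y1)&(P[:,2]<.3);P,C=P[m],C[m]
    im=np.zeros((int((x1-x0)/r)+1,int((y1-y0)/r)+1,3),np.uint8);Z=np.full(im.shape[:2],np.nan)
    a=((x1-P[:,0])/r).astype(int);b=((y1-P[:,1])/r).astype(int)
    im[a,b]=C;Z[a,b]=P[:,2];return im,Z
E
python3 - <<'E'
from h import *
out=[]
for n in("scene","side"):
    c=pickle.load(open(n+".pkl","rb"))
    im,Z=ortho(c,.3,.9,-.6,.6,.003)
    im=cv2.resize(im,None,fx=2,fy=2,interpolation=0)
    zz=np.nan_to_num(np.clip(Z/.12,0,1));zz=cv2.applyColorMap((zz*255).astype(np.uint8),cv2.COLORMAP_JET)
    cv2.imwrite(f"pics/o_{n}.png",im[:,:,::-1]); out.append(im)
    P,_=cloud(c);m=(abs(P[:,2])<.02)&(P[:,0]>.4)&(P[:,0]<.8)&(abs(P[:,1])<.6);print(np.median(P[m,2]))
cv2.imwrite("pics/o.png",cv2.resize(np.vstack(out),(600,600))[:,:,::-1])
E
```

```text
0.0005193105127134778
-0.00024094252829975904
```

View pics/o_side.png

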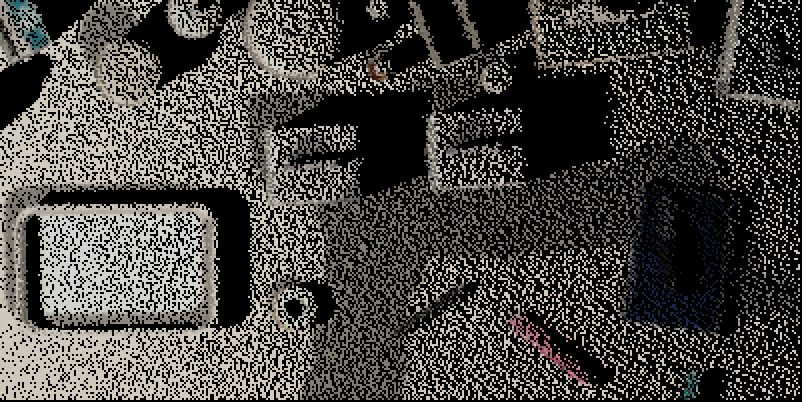

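```bash
cat >> h.py <<'E'
from scipy.spatial.transform import Rotation as R
def Q(psi): return [np.cos(psi/2),np.sin(psi/2),0,0]
E
python3 - <<'E'
from h import *
from workcell import ctrl,sensors,viewer
for i,(p,psi) in enumerate([([.48,-.42,.36],0),([.56,0.0,.45],0)]):
    for s in (psi,np.pi,-np.pi): print(s,ctrl.solve_ik(p,Q(s)))
    ctrl.movep(p,Q(psi)); ctrl.pause(.3)
    c=viewer.read_camera("wrist");pickle.dump(c,open(f"w{i}.pkl","wb"));cv2.imwrite(f"pics/w{i}.png",c["img"][:,:,::-1])
    print(c["extrinsics"].round(3).tolist(),sensors.observe()["time"],(c["depth"]>0).mean())
c=viewer.read_camera("scene");pickle.dump(c,open("scene1.pkl","wb"))
E
```

```text
0 [ 0.57142914  0.2825182   0.05984428  1.5292179  -0.01716775  1.33036997
 -0.93780171]
3.141592653589793 [ 1.01421157  0.32606727 -0.52123094  1.50061673  0.16389746  1.35853327
  2.05199996]
-3.141592653589793 [ 1.01421157  0.32606727 -0.52123094  1.50061673  0.16389746  1.35853327
  2.05199996]
[[-0.001, -0.952, -0.306, 0.558], [-1.0, 0.001, -0.0, -0.422], [0.0, 0.306, -0.952, 0.502], [0.0, 0.0, 0.0, 1.0]] 1.7333 0.99597265625
0 [ 0.04295659  0.12558974 -0.17882554  1.53593733  0.02237032  1.48206992
 -1.7072689 ]
3.141592653589793 [-0.07728769  0.11896077 -0.04254353  1.54283737  0.0050685   1.4799023
  1.45080536]
-3.141592653589793 [-0.07728769  0.11896077 -0.04254353  1.54283737  0.0050685   1.4799023
  1.45080536]
[[-0.001, -0.952, -0.306, 0.639], [-1.0, 0.001, -0.0, -0.002], [0.001, 0.306, -0.952, 0.592], [0.0, 0.0, 0.0, 1.0]] 3.6917 0.99597265625
```

View pics/w0.png

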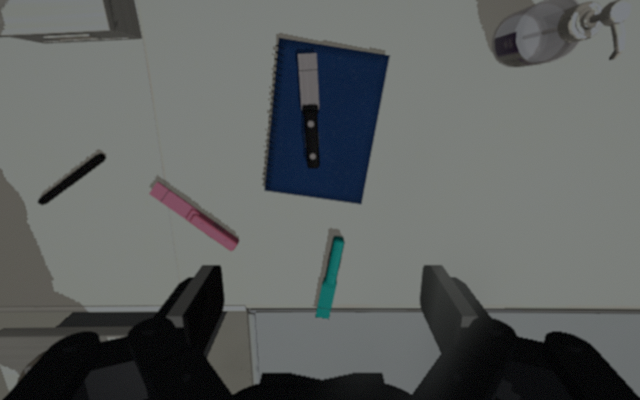

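View pics/w1.png

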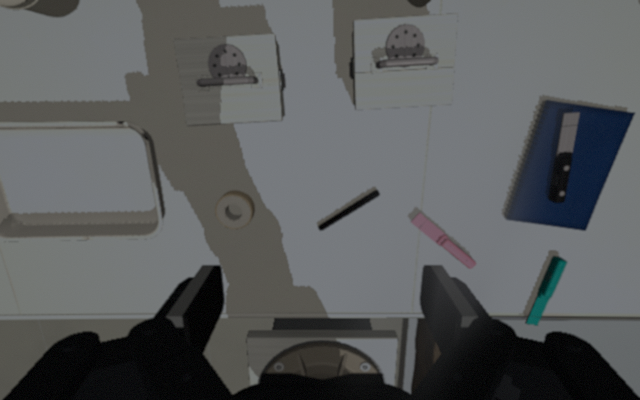

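```bash
cat >> h.py <<'E'
def ray(c,uv,z):
    p=cv2.undistortPoints(np.array(uv,float).reshape(-1,1,2),c["K"],np.array([c["k1"],0,0,0.])).reshape(-1,2)
    E=c["extrinsics"];d=np.c_[p,np.ones(len(p))]@E[:3,:3].T;o=E[:3,3]
    return (o+d*((z-o[2])/d[:,2])[:,None])[:,:2]
def rect(P):
    (cx,cy),(w,h),a=cv2.minAreaRect(P[:,:2].astype(np.float32));a=np.radians(a)
    return np.round([cx,cy,w,h,a],4)
E
python3 - <<'E'
from h import *
c0=pickle.load(open("w0.pkl","rb"));c1=pickle.load(open("w1.pkl","rb"))
P,C=cloud(c1)
for s in(1,-1):
    m=(P[:,0]>.57)&(P[:,0]<.78)&(P[:,1]*s>.02)&(P[:,1]*s<.24)
    t=m&(P[:,2]>.076)&(P[:,2]<.098);print("lid",s,rect(P[t]),np.median(P[t,2]))
    x=P[t]
    for a in np.arange(.58,.76,.02):
        k=abs(x[:,0]-a)<.003
        if k.sum(): print(round(a,2),k.sum(),np.median(x[k,2]).round(4),end=" ; ")
    b=m&(P[:,2]>.104)&(P[:,2]<.13);print("bar",rect(P[b]))
print("right lid px",ray(c1,[(354,20),(457,14),(451,105),(357,109)],.084).round(4).tolist())
print("left lid px",ray(c1,[(176,39),(274,34),(284,121),(187,125)],.084).round(4).tolist())
t=(P[:,1]>.2)&(P[:,1]<.65)&(P[:,0]>.35)&(P[:,0]<.65)&(P[:,2]>.038)&(P[:,2]<.06);print("tray w1",rect(P[t]))
for n in("side","scene1"):
    P,C=cloud(pickle.load(open(n+".pkl","rb")));t=(P[:,1]>.2)&(P[:,1]<.65)&(P[:,0]>.35)&(P[:,0]<.65)&(P[:,2]>.04)&(P[:,2]<.06)
    print("tray",n,rect(P[t]))
P,C=cloud(c0)
print("tip",ray(c0,[(299,54),(316,53)],.0235).round(4),"handle end",ray(c0,[(307.5,167),(319.5,166)],.033).round(4))
n=(abs(P[:,0]-.51)<.15)&(abs(P[:,1]+.42)<.15)
h=n&(P[:,2]>.028)&(P[:,2]<.045);print("handle",h.sum(),rect(P[h]),np.median(P[h,2]))
h=n&(P[:,2]>.018)&(P[:,2]<.027);print("steel",h.sum(),rect(P[h]),np.median(P[h,2]))
b=n&(C[:,2]>C[:,0].astype(int)*1.8)&(C[:,2]>50);print("book",rect(P[b]),np.median(P[b,2]))
E
```

```text
lid 1 [0.6539 0.128  0.1155 0.1392 0.0461] 0.08470800556802127
0.6 358 0.0894 ; 0.62 388 0.0871 ; 0.64 391 0.0842 ; 0.66 310 0.0844 ; 0.68 500 0.084 ; 0.7 509 0.0836 ; bar [0.6535 0.127  0.0098 0.0767 0.0581]
lid -1 [ 0.6773 -0.1159  0.1161  0.139   0.0504] 0.08367830503247453
0.62 262 0.0834 ; 0.64 406 0.0834 ; 0.66 453 0.0835 ; 0.68 193 0.0838 ; 0.7 483 0.0844 ; 0.72 520 0.0837 ; 0.74 10 0.0819 ; bar [ 0.6767 -0.1157  0.0099  0.0785  0.0476]
right lid px [[0.7302, -0.045], [0.7365, -0.1809], [0.6212, -0.187], [0.6162, -0.0527]]
left lid px [[0.7069, 0.1947], [0.7135, 0.0623], [0.5995, 0.053], [0.5936, 0.1943]]
tray w1 [0.4954 0.4123 0.2002 0.2814 0.0068]
tray side [0.5014 0.3837 0.232  0.4076 0.1583]
tray scene1 [0.4958 0.4277 0.2028 0.3144 0.0155]
tip [[ 0.6053 -0.3926]
 [ 0.6065 -0.4145]] handle end [[ 0.4591 -0.4018]
 [ 0.4605 -0.4186]]
handle 767 [ 0.4988 -0.4073  0.0847  0.0192  0.0302] 0.032107829175820446
steel 1011 [ 0.536  -0.4057  0.1411  0.0239  0.0463] 0.022782449285728534
book [ 0.5102 -0.4254  0.1398  0.2026  1.4257] 0.011097535157224114
```

```bash
cat > a.py <<'E'
from h import *
from workcell import ctrl,sensors,viewer,release,close
yb=.042;B=np.array([.498,-.408])
ctrl.movep([*B,.12],Q(yb)); ctrl.move_l([*B,.0135],max_speed=.1)
close(); o=sensors.observe();print(o["ee_pos"],o["grip_width"],o["grasp_force"],o["time"])
ctrl.move_l([*B,.16],max_speed=.15)
yaw=.05;u=np.array([np.cos(yaw),np.sin(yaw)])
p=np.array([.654,.1275])-u*(.058+.110+.025)
ctrl.movep([*p,.15],Q(yaw)); ctrl.move_l([*p,.0645],max_speed=.1); ctrl.pause(.3)
o=sensors.observe();print(p,o["ee_pos"],o["grip_width"],o["time"])
for n in("wrist","scene","side"):
    c=viewer.read_camera(n);pickle.dump(c,open(n+"2.pkl","wb"));cv2.imwrite(f"pics/{n}2.png",c["img"][:,:,::-1])
E
python3 a.py
```

```text
[ 0.49819684 -0.40817422  0.01382496] 0.016600769750051272 59.56229388713837 7.5
[0.4612412  0.11785402] [0.46145824 0.11789421 0.06484019] 0.01647838791160589 11.8417
```

View pics/wrist2.png

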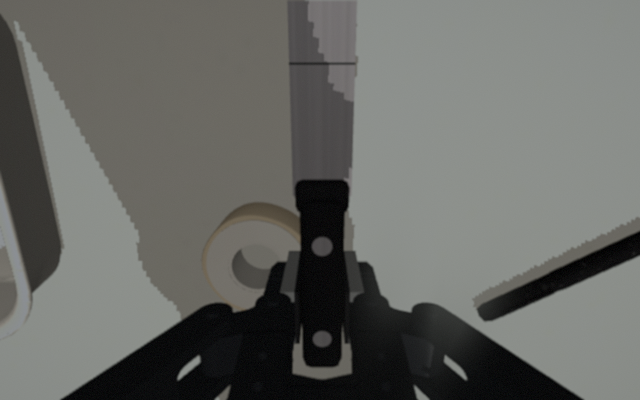

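Run:
```python
from h import *
c=pickle.load(open("wrist2.pkl","rb"))
L=ray(c,[(289,63),(356,63)],.0747).round(4);print(L, L.mean(0)-[.4615,.1179])
print("front of handle",ray(c,[(322,181)],.084))
P,C=cloud(c);u=np.array([.99875,.05]);q=P[:,:2]-[.4615,.1179];x=q@u;y=q@[-.05,.99875]
for a in (.045,.055,.065,.075,.085,.095):
    for lo,hi in((-.010,-.002),(.002,.010)):
        m=(abs(x-a)<.004)&(y>lo)&(y<hi)&(P[:,2]>.05)&(P[:,2]<.1)
        if m.sum():print(a,lo,m.sum(),np.median(P[m,2]).round(4),end="|")
m=(x>.05)&(x<.09)&(P[:,2]>.065)&(P[:,2]<.085)&(abs(y)<.02);print("ymid",(y[m].min()+y[m].max())/2)
```

```text
[[0.5495 0.133 ]
 [0.5507 0.1089]] [0.0886  0.00305]
front of handle [[0.50879406 0.11909422]]
0.045 -0.01 444 0.0766|0.045 0.002 429 0.0758|0.055 -0.01 406 0.0739|0.055 0.002 405 0.074|0.065 -0.01 433 0.0739|0.065 0.002 438 0.074|0.075 -0.01 458 0.0738|0.075 0.002 466 0.0738|0.085 -0.01 498 0.0739|0.085 0.002 510 0.0739|0.095 -0.01 548 0.0739|0.095 0.002 560 0.0739|ymid -0.0010073941287139813
```

```bash
cat > push.py <<'E'
from h import *
from workcell import ctrl,sensors,viewer
def push(p,yaw,name):
    u=np.array([np.cos(yaw),np.sin(yaw)]);z=.0645
    ctrl.move_l([*(p+u*.018),z],max_speed=.05)
    hit=ctrl.move_l([*(p+u*.052),z],max_speed=.025,stop_force=5)
    o=sensors.observe();print("hit",hit,"advance mm",((o["ee_pos"][:2]-p)@u*1000).round(1),o["ft_force"],o["time"],o["grip_width"])
    c=viewer.read_camera("wrist");pickle.dump(c,open(name+".pkl","wb"));cv2.imwrite(f"pics/{name}.png",c["img"][:,:,::-1])
    c=viewer.read_camera("side");cv2.imwrite(f"pics/{name}s.png",c["img"][:,:,::-1])
E
python3 - <<'E'
from push import *
push(np.array([.4612,.1179]),.05,"pl")
E
```

```text
hit False advance mm 51.8 [ 0.02860391  0.00905873 -1.14724647] 14.0083 0.016733150448384904
```

View pics/pl.png

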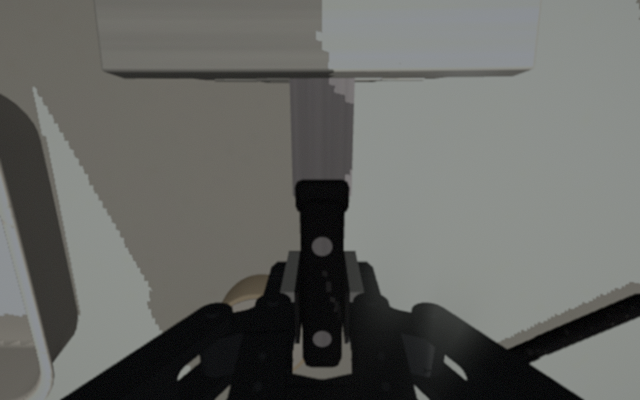

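Run:
```python
from push import *
u=np.array([np.cos(.05),np.sin(.05)]);p=np.array([.4612,.1179])
ctrl.move_l([*p,.0645],max_speed=.1);ctrl.move_l([*p,.1],max_speed=.15)
p2=np.array([.677,-.1158])-u*(.058+.11+.025)
ctrl.movep([*p2,.1],Q(.05));ctrl.move_l([*p2,.0645],max_speed=.1);ctrl.pause(.2)
push(p2,.05,"pr");print(p2)
```

```text
hit True advance mm 28.3 [ 0.23119851  0.60031633 -0.68068769] 17.9917 0.016697858658685304
[ 0.4842412  -0.12544598]
```

View pics/pr.png

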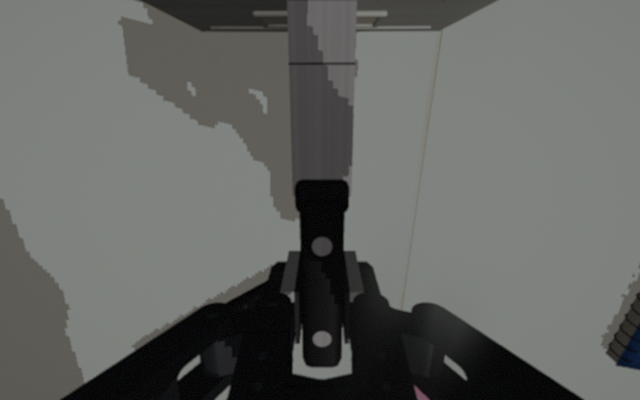

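Run:
```python
from h import *
from workcell import ctrl,sensors,viewer,release,close
u=np.array([np.cos(.05),np.sin(.05)]);p=np.array([.48424,-.12545]);B=[.498,-.408]
ctrl.move_l([*p,.0645],max_speed=.1);ctrl.move_l([*p,.1],max_speed=.15)
ctrl.movep([*B,.1],Q(.042));ctrl.move_l([*B,.03],max_speed=.12)
print(ctrl.move_l([*B,.0137],max_speed=.03,stop_force=4));print(sensors.observe()["ee_pos"])
release();ctrl.move_l([*B,.12],max_speed=.2)
ctrl.movep([.56,.42,.42],Q(np.pi/2-.4));ctrl.pause(.2)
for n in("wrist","scene","side"):
    c=viewer.read_camera(n);pickle.dump(c,open(n+"3.pkl","wb"));cv2.imwrite(f"pics/{n}3.png",c["img"][:,:,::-1])
P,C=cloud(pickle.load(open("wrist3.pkl","rb")))
t=(P[:,1]>.25)&(P[:,1]<.6)&(P[:,0]>.37)&(P[:,0]<.63)
for lo in(.036,.042):
  print("tray",rect(P[t&(P[:,2]>lo)&(P[:,2]<.055)]),P[t,:2].min(0),P[t,:2].max(0))
print("floor",rect(P[t&(P[:,2]<.009)&(P[:,2]>.003)]))
P,C=cloud(pickle.load(open("scene3.pkl","rb")))
n=(abs(P[:,0]-.51)<.11)&(abs(P[:,1]+.41)<.06)&(P[:,2]>.018)&(P[:,2]<.05);print("blade",rect(P[n]),P[n,2].max(),sensors.observe()["time"])
a=cv2.imread("pics/wrist3.png");b=cv2.resize(cv2.imread("pics/scene3.png")[250:350,290:450],(640,400),interpolation=cv2.INTER_CUBIC)
cv2.imwrite("pics/c3.png",cv2.resize(np.vstack([a,b]),(480,600)))
```

```text
True
[ 0.49777862 -0.40788406  0.01379985]
tray [0.4947 0.4236 0.1999 0.305  0.0135] [0.3700077  0.25000543] [0.62999986 0.59998601]
tray [0.4947 0.4236 0.1999 0.305  0.0135] [0.3700077  0.25000543] [0.62999986 0.59998601]
floor [0.5119 0.4236 0.2098 0.2806 0.017 ]
blade [ 0.5192 -0.4046  0.1753  0.0254  0.0351] 0.03765901474971367 26.075
```

View pics/c3.png

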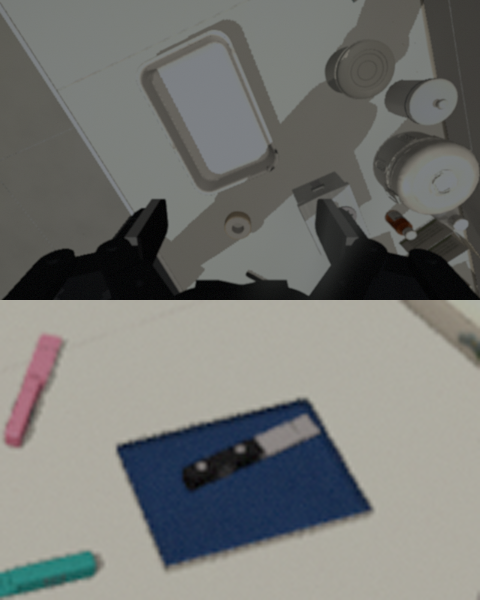

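Run:
```python
from h import *
from workcell import ctrl,sensors,viewer,release,close
L=[.6535,.1272];q=Q(np.pi/2+.05);T=[.4947,.4236];qt=Q(np.pi/2+.0135)
ctrl.movep([*L,.2],q);ctrl.move_l([*L,.13],max_speed=.12);print(ctrl.move_l([*L,.0915],max_speed=.05,stop_force=6))
close();o=sensors.observe();z0=o["ee_pos"][2];print(o["ee_pos"],o["grip_width"],o["ft_force"])
ctrl.move_l([*L,.115],max_speed=.05);ctrl.move_l([*L,.2],max_speed=.12)
o=sensors.observe();print(o["grip_width"],o["ft_force"],o["grasp_force"])
# view from the scene camera while held
ctrl.movep([*T,.2],qt);ctrl.move_l([*T,z0-.057+.03],max_speed=.12)
print(ctrl.move_l([*T,z0-.057-.002],max_speed=.03,stop_force=5));o=sensors.observe();print(o["ee_pos"],z0-.057,o["ft_force"])
c=viewer.read_camera("side");cv2.imwrite("pics/held.png",c["img"][:,:,::-1])
print(o["time"])
```

```text
False
[0.65357276 0.12719262 0.09166362] 0.008008771191710878 [-0.87592539 -0.19800015  3.06180949]
0.00787072380842076 [ 0.1465009  -0.11626574 -1.80761646] 58.38866472244263
True
[0.49463049 0.42351077 0.03417881] 0.03466362144971371 [-0.33664063 -1.72882197  6.77294896]
34.7917
```

Contact at the expected height; release, back off and check.

Run:
```python
from h import *
from workcell import ctrl,sensors,viewer,release,close
T=[.4947,.4236]
release();ctrl.move_l([*T,.2],max_speed=.15);ctrl.movep([.56,.2,.42],Q(np.pi/2-.4));ctrl.pause(.3)
c=viewer.read_camera("wrist");cv2.imwrite("pics/end_w.png",c["img"][:,:,::-1])
P,C=cloud(c);t=(abs(P[:,1]-.4236)<.09)&(abs(P[:,0]-.4947)<.075)&(P[:,2]>.02)&(P[:,2]<.042)
print("lid",rect(P[t]),np.median(P[t,2]))
b=(abs(P[:,1]-.4236)<.09)&(abs(P[:,0]-.4947)<.075)&(P[:,2]>.045);print("bar",rect(P[b]),P[b,2].max())
s=viewer.read_camera("side")["img"][:,:,::-1];cv2.imwrite("pics/end.png",np.vstack([s,c["img"][:,:,::-1]])[:, :].copy() if 0 else cv2.resize(np.vstack([s,c["img"][:,:,::-1]]),(480,600)))
P,C=cloud(viewer.read_camera("scene"))
n=(abs(P[:,0]-.51)<.11)&(abs(P[:,1]+.41)<.06)&(P[:,2]>.018)&(P[:,2]<.05);print("blade",rect(P[n]))
print(sensors.observe()["time"])
```

```text
lid [0.4962 0.4088 0.1148 0.1096 0.0041] 0.028273281710233134
bar [0.4953 0.4108 0.011  0.0526 0.0288] 0.05852508120240352
blade [ 0.5306 -0.4067  0.1514  0.0279  0.0818]
38.5
```

View pics/end.png

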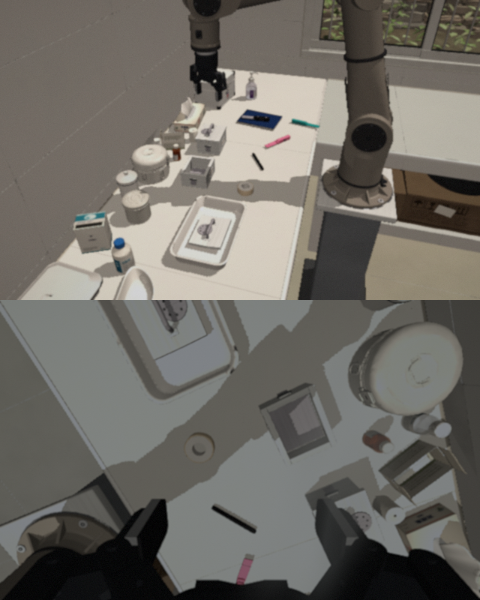

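The lid lies flat and centred in the tray. The left box is open, the right lid is shut, the blade is on the notebook and the bystanders are untouched.

```bash
python3 -c "
from workcell import ctrl
print(ctrl.job_done())"
```

```text
the job is handed in; nothing more can be done
None
```

The left box had the sprung lid: the blade slid in past its line there and was stopped at the right box's edge, so the left lid now lies flat in the middle of the tray, the blade is back on the notebook, the right lid is still shut, and the job was handed in at about 38.5 s.

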